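Complete the stud sets on the thread pitch gauges

ROBOT

A 6-joint arm with a two-finger parallel gripper is mounted at the origin on a cart in front of the work surface, level with it; the furniture and walls round the work are solid. World frame = base frame: x ahead of the robot, y to its left, z up, the work surface at z = 0. Lengths are in m, angles in rad, forces in N, time in s.
With the tool pointing down it reaches from about 0.3 to 0.85 m from the base axis. Payload 5.4 kg.
Tool frame: the origin (TCP) lies between the finger pads; the fingertips stand 14 mm ahead of it and the grasp point (between the pads) lies 5 mm behind it (robot.tip_extent is the distance from the TCP to the fingertips, in m); z points along the fingers, y is the line along which they close (so a half turn about z gives the same grasp; the last joint's range is limited). The gripper opens to 85 mm and grips with 20 to 120 N. Pads are 22 mm wide; open, the fingers measure 114 mm over their backs; the gripper's body (76 mm by 85 mm) begins 54 mm behind the grasp point. The pads swing forward as they close: fully open they stand 13 mm farther back than shut.
Start: joints at [-1.442, 0.158, 1.597, -0, 1.386, -0.21], TCP at [0.191, -0.542, 0.245] pointing down, gripper open.
Joint ranges: [-2.91, 2.91], [-0.94, 2.29], [0.18, 2.7], [-1.29, 4.43], [0.17, 2.64], [-3, 3]. Speed limits (rad/s): [2.57, 2.57, 3.14, 3.14, 3.14, 3.14].

INTERFACE

Orientations are given as a unit quaternion [w, x, y, z].
In Python, from workcell import robot gives the robot as it stands.
- The arm moves only by the tool move_arm, never from a script. Its argument "commands" is text: rows parted by semicolons, each of 7 numbers parted by spaces: the turn, a rotation vector about the tool's x, y, z in rad, then the shift along the tool's x, y, z in cm, then the finger opening in cm, from 0 to 8.54. A call has 1 to 12 rows; each row is the pose to reach, as a shift and turn from the pose commanded when the call began, along the tool's axes at that moment; what a row does not reach only later rows make up. A row lasts 1/10 s, in which the tool goes at most 50 mm and 8.59 degrees, less where a joint would pass 70% of its speed; a pose out of reach is approached as far as the arm can. A call with a gripper value outside its range is refused whole. The fingers move at their own pace and stop on an object; "newtons" is the grip in N (left out, the last holds). Time passes only in rows, so rows that repeat a pose let the fingers close. It gives the time, the measured TCP pose, the force, the opening and the grip force at its end, in the units of the state.
- robot.state(): the state, without advancing time (a new reading comes with each control period).
- robot.snapshot(name): name is "scene" or "side" or "wrist"; returns a dict with "image" (384x512x3 uint8, red, green, blue), "fx", "fy", "cx", "cy" (pixels), "xyz" and "orientation" of the camera in the world. Camera axes: x right, y down, z forward; pixel columns grow to the right and rows downward; lengths in m; the calibration is good to about 2 mm. A picture is of the moment at which its call begins. There is no depth.
- robot.finish_job(): hands the job in; it is judged then, once.
Trained networks look in the newest picture that a camera, given by its name, has taken for a name from the list of things; names that differ only in an ending like _2 or _b are one class to them, and where a whole thing is asked for, a point or a joint stands for the part that bears it (a point fixed in the world has none). Each returns a list of dicts, best first, with "p" (0 to 1); they miss things now and then, are a little off and sometimes report something else, mostly with a low value. They report only what shows in the picture. A call takes as long as a camera call.
- robot.regions_of(thing, camera): "pixels" (384x512 bool, what is visible of it).
- robot.spot_point(thing, camera): "centre" ([x, y, z] in m, in the coordinates of the camera as it stood for that picture, good to about 4 mm: a listed point, or the origin of a listed thing).
The state is a dict: "time_s": time; "joints": joint angles; "joint_vel": joint speeds; "effort": joint torques, N m; "ee_pos": TCP position; "orientation": TCP orientation; "ft_force": force on the tool from outside, world axes, zero at the start; "wrist_torque": the same for the moment, N m; "width": finger opening in m; "grip_force": force on a finger pad.
Only numpy, scipy, OpenCV 4.12 (cv2) and the standard library are available. Lean on these libraries where they do the work, as an engineer would, in place of code of your own. Each camera call takes 0.05 s, during which the arm holds its last target. There are 200 camera calls.

TASK

Swing the retaining bars of both notched thread gauges up and over until both stay open by themselves, then find the empty pockets and fill each with a spare stud from the worktop whose thread pitch matches that gauge (coarse on the blue gauge, fine on the green one), seated fully home with the gauge's teeth in its thread. Leave the studs that are already seated, any spares left over (lying flat on the worktop) and the other things on the bench as they are, and when every pocket is full swing both bars back down flat over the studs.

Things in the scene. Friction and masses are not known exactly. Their poses are not given: they have to be found in the camera images.
- set_coarse0_center (a point): Steel double-ended stud, 104 mm long, 0.12 kg; square collar in its middle, 26 x 26 mm and 26 mm long (grip it across two upright faces); threaded ends 24 mm thick (root 16): COARSE thread, two 6 mm wide ridges per end, 15 mm apart. Point: its centre, 13 mm above what the collar lies on; x axis along the stud. If present, already seated in coarse pocket 0.
- set_coarse1_center (a point): Steel double-ended stud, 104 mm long, 0.12 kg; square collar in its middle, 26 x 26 mm and 26 mm long (grip it across two upright faces); threaded ends 24 mm thick (root 16): COARSE thread, two 6 mm wide ridges per end, 15 mm apart. Point: its centre, 13 mm above what the collar lies on; x axis along the stud. If present, already seated in coarse pocket 1.
- spare_coarse0_center (a point): Steel double-ended stud, 104 mm long, 0.12 kg; square collar in its middle, 26 x 26 mm and 26 mm long (grip it across two upright faces); threaded ends 24 mm thick (root 16): COARSE thread, two 6 mm wide ridges per end, 15 mm apart. Point: its centre, 13 mm above what the collar lies on; x axis along the stud. A spare lying on the worktop.
- spare_coarse1_center (a point): Steel double-ended stud, 104 mm long, 0.12 kg; square collar in its middle, 26 x 26 mm and 26 mm long (grip it across two upright faces); threaded ends 24 mm thick (root 16): COARSE thread, two 6 mm wide ridges per end, 15 mm apart. Point: its centre, 13 mm above what the collar lies on; x axis along the stud. A spare lying on the worktop, if present.
- set_fine0_center (a point): Steel double-ended stud, 104 mm long, 0.12 kg; square collar in its middle, 26 x 26 mm and 26 mm long (grip it across two upright faces); threaded ends 24 mm thick (root 16): FINE thread, three 3 mm wide ridges per end, 10 mm apart. Point: its centre, 13 mm above what the collar lies on; x axis along the stud. If present, already seated in fine pocket 0.
- set_fine1_center (a point): Steel double-ended stud, 104 mm long, 0.12 kg; square collar in its middle, 26 x 26 mm and 26 mm long (grip it across two upright faces); threaded ends 24 mm thick (root 16): FINE thread, three 3 mm wide ridges per end, 10 mm apart. Point: its centre, 13 mm above what the collar lies on; x axis along the stud. If present, already seated in fine pocket 1.
- spare_fine0_center (a point): Steel double-ended stud, 104 mm long, 0.12 kg; square collar in its middle, 26 x 26 mm and 26 mm long (grip it across two upright faces); threaded ends 24 mm thick (root 16): FINE thread, three 3 mm wide ridges per end, 10 mm apart. Point: its centre, 13 mm above what the collar lies on; x axis along the stud. A spare lying on the worktop.
- coarse_pocket0 (a point): Pocket 0 of the blue coarse gauge: two parallel V pockets, 60 mm apart, 2 thick teeth per end, 20 and 35 mm from the middle. The point is the centre of a seated stud, 42 mm above the worktop; z up; the stud lies along the point's x axis, either way round. Between its end rests: a 33 mm gap for collar and fingers, base plate 34 mm below the point. Gauges: 118 x 128 mm, fixed.
- coarse_pocket1 (a point): Pocket 1 of the blue coarse gauge: two parallel V pockets, 60 mm apart, 2 thick teeth per end, 20 and 35 mm from the middle. With the right pitch, centred lengthwise within 2 mm, the teeth enter the thread and the stud drops home with its centre on this point; else it rides 4 mm or more too high. Point and axes as for pocket 0.
- bar_coarse (a joint): Retaining bar of the coarse gauge, rad: 0 = down, 2 mm above the collars; 1.8 = its stop, leaning towards the robot. Turns freely about a level hinge on the gauge's robot side: let go above about 1.55 it falls to the stop and stays, below 1.4 it falls shut. U-shaped: side arms 55 mm from hinge to bar, 100 mm wide, 0.12 kg.
- bar_coarse_handle (a point): Middle of the bar's orange loop handle: a round 8 mm rod, 60 mm free, parallel to the hinge, on two stalks that hold it 46 mm from the steel bar. With the bar down it is 97 mm from the hinge along the gauge's x and 18 mm above the hinge (80 mm above the worktop); it turns with the bar.
- bar_coarse_hinge (a point): Middle of the coarse bar's hinge axis, 62 mm above the worktop; fixed. Its x axis points level from the hinge across the gauge (along the pockets, away from the robot), y along the hinge, z up.
- fine_pocket0 (a point): Pocket 0 of the green fine gauge: two parallel V pockets, 60 mm apart, 3 thin teeth per end, 20, 30 and 40 mm from the middle. The point is the centre of a seated stud, 42 mm above the worktop; z up; the stud lies along the point's x axis, either way round. Between its end rests: a 33 mm gap for collar and fingers, base plate 34 mm below the point. Gauges: 118 x 128 mm, fixed.
- fine_pocket1 (a point): Pocket 1 of the green fine gauge: two parallel V pockets, 60 mm apart, 3 thin teeth per end, 20, 30 and 40 mm from the middle. With the right pitch, centred lengthwise within 2 mm, the teeth enter the thread and the stud drops home with its centre on this point; else it rides 4 mm or more too high. Point and axes as for pocket 0.
- bar_fine (a joint): Retaining bar of the fine gauge, rad: 0 = down, 2 mm above the collars; 1.8 = its stop, leaning towards the robot. Turns freely about a level hinge on the gauge's robot side: let go above about 1.55 it falls to the stop and stays, below 1.4 it falls shut. U-shaped: side arms 55 mm from hinge to bar, 100 mm wide, 0.12 kg.
- bar_fine_handle (a point): Middle of the bar's orange loop handle: a round 8 mm rod, 60 mm free, parallel to the hinge, on two stalks that hold it 46 mm from the steel bar. With the bar down it is 97 mm from the hinge along the gauge's x and 18 mm above the hinge (80 mm above the worktop); it turns with the bar.
- bar_fine_hinge (a point): Middle of the fine bar's hinge axis, 62 mm above the worktop; fixed. Its x axis points level from the hinge across the gauge (along the pockets, away from the robot), y along the hinge, z up.
- oil_dropper: brown dropper bottle, 33 x 34 x 98 mm, standing; bystander; origin at the centre of its underside
- coverslip_box: small blue and clear box, 30 x 30 x 17 mm; bystander; origin at the centre of its underside
- timer: white bench timer lying flat, 66 x 62 x 18 mm; bystander; origin at the centre of its underside

How it is judged:
On the way, in this order (a step that is already met when the one before it is completed fails the run):
1. both retaining bars stand open past over-centre at the same time (value of joint each of bar_coarse, bar_fine above 1.6 rad), for 0.3 s.
2. every pocket of both gauges holds a stud of the matching pitch, seated home (((horizontal distance between set_coarse0_center and coarse_pocket0 below 0.006 m and z of set_coarse0_center in the frame of coarse_pocket0 between -0.0025 and 0.0025 m and angle between the x axis of set_coarse0_center and the x axis of coarse_pocket0, either way round below 0.06 rad) or (horizontal distance between spare_coarse0_center and coarse_pocket0 below 0.006 m and z of spare_coarse0_center in the frame of coarse_pocket0 between -0.0025 and 0.0025 m and angle between the x axis of spare_coarse0_center and the x axis of coarse_pocket0, either way round below 0.06 rad) or (horizontal distance between spare_coarse1_center and coarse_pocket0 below 0.006 m and z of spare_coarse1_center in the frame of coarse_pocket0 between -0.0025 and 0.0025 m and angle between the x axis of spare_coarse1_center and the x axis of coarse_pocket0, either way round below 0.06 rad)) and ((horizontal distance between set_coarse1_center and coarse_pocket1 below 0.006 m and z of set_coarse1_center in the frame of coarse_pocket1 between -0.0025 and 0.0025 m and angle between the x axis of set_coarse1_center and the x axis of coarse_pocket1, either way round below 0.06 rad) or (horizontal distance between spare_coarse0_center and coarse_pocket1 below 0.006 m and z of spare_coarse0_center in the frame of coarse_pocket1 between -0.0025 and 0.0025 m and angle between the x axis of spare_coarse0_center and the x axis of coarse_pocket1, either way round below 0.06 rad) or (horizontal distance between spare_coarse1_center and coarse_pocket1 below 0.006 m and z of spare_coarse1_center in the frame of coarse_pocket1 between -0.0025 and 0.0025 m and angle between the x axis of spare_coarse1_center and the x axis of coarse_pocket1, either way round below 0.06 rad)) and ((horizontal distance between set_fine0_center and fine_pocket0 below 0.006 m and z of set_fine0_center in the frame of fine_pocket0 between -0.0025 and 0.0025 m and angle between the x axis of set_fine0_center and the x axis of fine_pocket0, either way round below 0.06 rad) or (horizontal distance between spare_fine0_center and fine_pocket0 below 0.006 m and z of spare_fine0_center in the frame of fine_pocket0 between -0.0025 and 0.0025 m and angle between the x axis of spare_fine0_center and the x axis of fine_pocket0, either way round below 0.06 rad)) and ((horizontal distance between set_fine1_center and fine_pocket1 below 0.006 m and z of set_fine1_center in the frame of fine_pocket1 between -0.0025 and 0.0025 m and angle between the x axis of set_fine1_center and the x axis of fine_pocket1, either way round below 0.06 rad) or (horizontal distance between spare_fine0_center and fine_pocket1 below 0.006 m and z of spare_fine0_center in the frame of fine_pocket1 between -0.0025 and 0.0025 m and angle between the x axis of spare_fine0_center and the x axis of fine_pocket1, either way round below 0.06 rad))), for 0.3 s.
At the end, for the whole second after the job is handed in: Each of the four pockets holds a stud of its gauge's pitch with its centre within 6 mm sideways and 2.5 mm in height of the pocket's point and its axis within 0.06 rad of the pocket's; both bars are down (below 0.06 rad); spares left over lie on the worktop (centre below 22 mm) (all of step 2 and value of joint each of bar_coarse, bar_fine below 0.06 rad and (height (world z) of spare_coarse0_center below 0.022 m or (horizontal distance between spare_coarse0_center and coarse_pocket0 below 0.006 m and z of spare_coarse0_center in the frame of coarse_pocket0 between -0.0025 and 0.0025 m and angle between the x axis of spare_coarse0_center and the x axis of coarse_pocket0, either way round below 0.06 rad) or (horizontal distance between spare_coarse0_center and coarse_pocket1 below 0.006 m and z of spare_coarse0_center in the frame of coarse_pocket1 between -0.0025 and 0.0025 m and angle between the x axis of spare_coarse0_center and the x axis of coarse_pocket1, either way round below 0.06 rad)) and (height (world z) of spare_coarse1_center below 0.022 m or (horizontal distance between spare_coarse1_center and coarse_pocket0 below 0.006 m and z of spare_coarse1_center in the frame of coarse_pocket0 between -0.0025 and 0.0025 m and angle between the x axis of spare_coarse1_center and the x axis of coarse_pocket0, either way round below 0.06 rad) or (horizontal distance between spare_coarse1_center and coarse_pocket1 below 0.006 m and z of spare_coarse1_center in the frame of coarse_pocket1 between -0.0025 and 0.0025 m and angle between the x axis of spare_coarse1_center and the x axis of coarse_pocket1, either way round below 0.06 rad)) and (height (world z) of spare_fine0_center below 0.022 m or (horizontal distance between spare_fine0_center and fine_pocket0 below 0.006 m and z of spare_fine0_center in the frame of fine_pocket0 between -0.0025 and 0.0025 m and angle between the x axis of spare_fine0_center and the x axis of fine_pocket0, either way round below 0.06 rad) or (horizontal distance between spare_fine0_center and fine_pocket1 below 0.006 m and z of spare_fine0_center in the frame of fine_pocket1 between -0.0025 and 0.0025 m and angle between the x axis of spare_fine0_center and the x axis of fine_pocket1, either way round below 0.06 rad))); the robot touches nothing.
It fails at once if a stud that was already seated is taken out or knocked out of its pocket (moved more than 30 mm) (distance of any of set_coarse0_center, set_coarse1_center, set_fine0_center, set_fine1_center from where it was at the start of the episode above 0.03 m).
It fails at once if a bystander (dropper bottle, small box, timer) is moved more than 40 mm or tipped over (distance of any of oil_dropper, coverslip_box, timer from where it was at the start of the episode above 0.04 m or angle between oil_dropper's own z axis and vertical above 0.6 rad).
Of set_coarse0, set_coarse1, spare_coarse1 only 1 to 2 are there at a start; the rules pass over those that are not, and their reading is None.
Of set_fine0, set_fine1 only 1 to 1 are there at a start; the rules pass over those that are not, and their reading is None.
At some moment in a run one of spare_coarse0, spare_coarse1, spare_fine0 may be knocked a few centimetres aside while the robot is not near it.
Once in a run the grip may slacken for a moment while it holds something.
It also fails if it takes over 200 s, if anything falls off the work surface, if the arm or the gripper's body presses on something with over 40 N, if the wrist force passes 120 N, or if a joint passes its speed limit or range.

## Working session

There is one attempt and no reset: what is moved stays moved. The work goes in short steps, Python scripts to look and compute and a tool call to move; the robot and the scene stay as the last step left them, time stands still between calls to the robot, and variables do not carry over. Pictures are saved under pics/ and viewed, at most 14 in all, crops included, and the job is handed in when it is done.

Besides the shell and the picture viewer there is one more tool, called after "Call:" as a command line: name --argument value ..., lists and objects as JSON in quotes. move_arm: Moves the arm, as the interface text tells. Its arguments: {"type":"object","properties":{"commands":{"type":"string"},"newtons":{"type":"number"}},"required":["commands"]}

```bash
mkdir -p pics; ls; cat > h.py <<'E'
import numpy as np, cv2
from scipy.spatial.transform import Rotation as R
from workcell import robot
def rot(q): return R.from_quat([q[1],q[2],q[3],q[0]])
def snap(n,f=None):
    s=robot.snapshot(n)
    if f: cv2.imwrite('pics/'+f,s['image'][:,:,::-1])
    return s
def world(s,c): return rot(s['orientation']).apply(c)+np.array(s['xyz'])
def spots(s,cam,names):
    for n in names:
        for d in robot.spot_point(n,cam)[:4]:
            print(n,cam,round(d['p'],2),np.round(world(s,d['centre']),3))
def pix(s,p):
    c=rot(s['orientation']).inv().apply(np.array(p)-np.array(s['xyz']));return s['fx']*c[0]/c[2]+s['cx'],s['fy']*c[1]/c[2]+s['cy']
def plane(s,u,v,z):
    d=rot(s['orientation']).apply([(u-s['cx'])/s['fx'],(v-s['cy'])/s['fy'],1]);o=np.array(s['xyz']);return o+d*(z-o[2])/d[2]
E
python3 - <<'E'
from h import *
s=snap('scene','scene0.png');
N=['set_coarse0_center','spare_coarse0_center','spare_fine0_center','set_fine0_center','coarse_pocket0','coarse_pocket1','fine_pocket0','fine_pocket1','bar_coarse_handle','bar_fine_handle','bar_coarse_hinge','bar_fine_hinge','oil_dropper','coverslip_box','timer']
spots(s,'scene',N)
t=snap('side','side0.png'); spots(t,'side',N)
st=robot.state(); print(st['time_s'],st['orientation'],st['ee_pos'],rot(st['orientation']).as_matrix().round(3))
for x in(s,t): print(x['xyz'],x['orientation'],x['fx'])
E
```

```text
pics
set_coarse0_center scene 0.48 [ 0.568 -0.27   0.044]
set_coarse0_center scene 0.36 [ 0.72  -0.316  0.   ]
spare_coarse0_center scene 0.81 [ 0.415 -0.196  0.016]
spare_fine0_center scene 0.71 [ 0.752 -0.164 -0.001]
spare_fine0_center scene 0.62 [ 0.413 -0.294  0.013]
spare_fine0_center scene 0.18 [ 0.583 -0.421  0.042]
set_fine0_center scene 0.52 [ 0.583 -0.416  0.041]
coarse_pocket0 scene 0.73 [ 0.575 -0.21   0.041]
coarse_pocket0 scene 0.2 [ 0.626 -0.388  0.081]
coarse_pocket1 scene 0.73 [ 0.575 -0.21   0.041]
coarse_pocket1 scene 0.2 [ 0.626 -0.388  0.081]
fine_pocket0 scene 0.83 [ 0.585 -0.354  0.043]
fine_pocket0 scene 0.63 [ 0.581 -0.417  0.045]
fine_pocket1 scene 0.83 [ 0.585 -0.354  0.043]
fine_pocket1 scene 0.63 [ 0.581 -0.417  0.045]
bar_coarse_handle scene 0.54 [ 0.616 -0.244  0.083]
bar_fine_handle scene 0.57 [ 0.571 -0.269  0.044]
bar_fine_handle scene 0.52 [ 0.623 -0.391  0.084]
bar_coarse_hinge scene 0.71 [ 0.519 -0.234  0.062]
bar_coarse_hinge scene 0.36 [ 0.582 -0.415  0.042]
bar_fine_hinge scene 0.89 [ 0.527 -0.378  0.062]
oil_dropper scene 0.64 [ 0.753 -0.162  
[... 777 characters left out ...]
e side 0.89 [ 0.518 -0.24   0.062]
bar_coarse_hinge side 0.74 [ 0.413 -0.189  0.011]
bar_coarse_hinge side 0.45 [ 0.577 -0.269  0.039]
bar_fine_hinge side 0.84 [ 0.531 -0.384  0.062]
bar_fine_hinge side 0.62 [ 0.585 -0.415  0.039]
timer side 0.63 [ 0.575 -0.273  0.041]
timer side 0.59 [ 0.455 -0.558 -0.   ]
1.6 [-1.76767475e-05  9.85687238e-01  1.68584304e-01  1.31996679e-05] [ 0.19109492 -0.54228966  0.24528975] [[ 0.943  0.332  0.   ]
 [ 0.332 -0.943  0.   ]
 [ 0.    -0.    -1.   ]]
[ 0.10799705 -1.32907757  0.59572256] [-0.52284538  0.82225395 -0.19208743  0.11676289] 439.81847820331376
[0.36968257 0.33330401 0.7312648 ] [ 0.05963376 -0.13005725  0.90765131 -0.39458588] 465.03226980725543
```

```bash
python3 -c "
import cv2
a=cv2.imread('pics/scene0.png');b=cv2.imread('pics/side0.png')
cv2.imwrite('pics/a2.png',cv2.resize(a,(800,600)));cv2.imwrite('pics/b2.png',cv2.resize(b,(800,600)))"
```

```text
(no output)
```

View pics/a2.png

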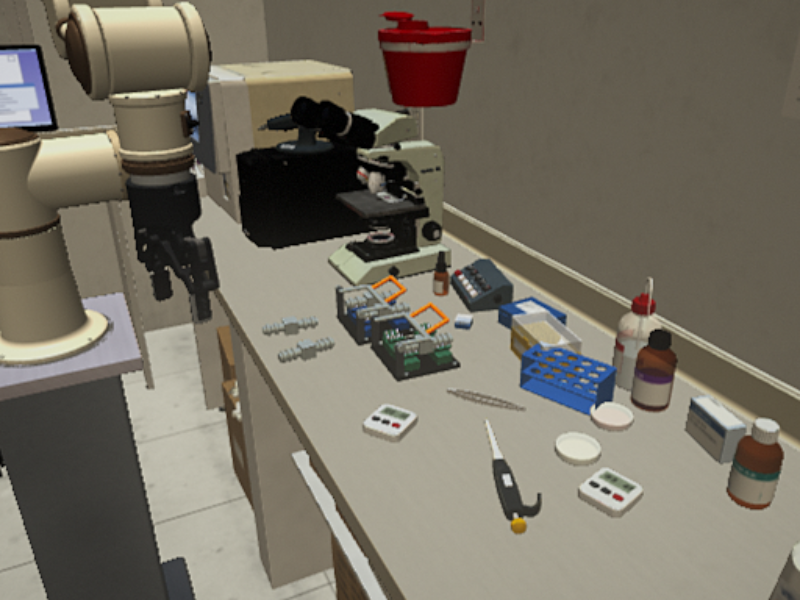

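View pics/b2.png

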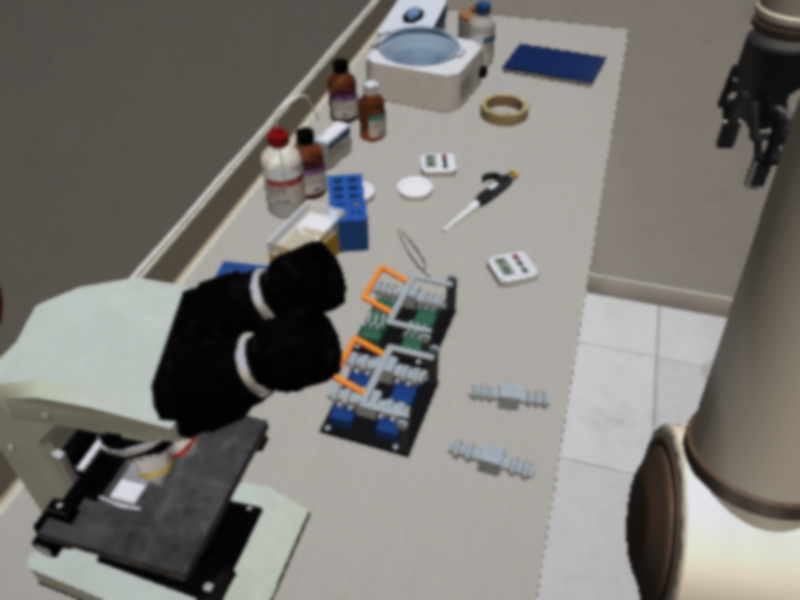

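Blue gauge (side view ~380,380) looks to hold two studs. Green (~400,310) holds one seated stud plus one empty pocket. Two spares lie at (510,395) and (490,460). I'll go above for a close look.

Call:
move_arm --commands "0 0 -1.163 32.2 -13.1 -10 8; 0 0 -1.163 32.2 -13.1 -10 8; 0 0 -1.163 32.2 -13.1 -10 8; 0 0 -1.163 32.2 -13.1 -10 8; 0 0 -1.163 32.2 -13.1 -10 8; 0 0 -1.163 32.2 -13.1 -10 8; 0 0 -1.163 32.2 -13.1 -10 8; 0 0 -1.163 32.2 -13.1 -10 8; 0 0 -1.163 32.2 -13.1 -10 8; 0 0 -1.163 32.2 -13.1 -10 8; 0 0 -1.163 32.2 -13.1 -10 8; 0 0 -1.163 32.2 -13.1 -10 8"

```text
time_s: 2.8
ee_pos: [0.4503, -0.3125, 0.3447]
orientation: [-0.001, 0.732, 0.681, -0.0]
ft_force: [-0.2, 0.4, 0.5]
width: 0.0802
grip_force: 0.0
```

```bash
cat >> h.py <<'E'
N=['set_coarse0_center','spare_coarse0_center','spare_fine0_center','set_fine0_center','coarse_pocket0','fine_pocket0','bar_coarse_handle','bar_fine_handle','bar_coarse_hinge','bar_fine_hinge']
E
python3 - <<'E'
from h import *
s=snap('wrist','w1.png');spots(s,'wrist',N);print(s['xyz'],rot(s['orientation']).as_matrix().round(2))
st=robot.state(); print(st['time_s'],st['ee_pos'],rot(st['orientation']).as_matrix().round(3),np.round(st['joints'],2))
E
```

```text
set_coarse0_center wrist 0.66 [ 0.57  -0.27   0.043]
spare_coarse0_center wrist 0.81 [ 0.416 -0.189  0.012]
spare_fine0_center wrist 0.91 [ 0.412 -0.295  0.013]
spare_fine0_center wrist 0.33 [ 0.582 -0.355  0.044]
spare_fine0_center wrist 0.26 [ 0.521 -0.238  0.06 ]
set_fine0_center wrist 0.59 [ 0.579 -0.414  0.042]
set_fine0_center wrist 0.35 [ 0.419 -0.186  0.012]
coarse_pocket0 wrist 0.66 [ 0.576 -0.268  0.04 ]
coarse_pocket0 wrist 0.64 [ 0.574 -0.211  0.044]
fine_pocket0 wrist 0.91 [ 0.583 -0.354  0.046]
fine_pocket0 wrist 0.63 [ 0.585 -0.411  0.045]
bar_coarse_handle wrist 0.88 [ 0.619 -0.244  0.08 ]
bar_coarse_handle wrist 0.29 [ 0.755 -0.162 -0.   ]
bar_fine_handle wrist 0.91 [ 0.63  -0.385  0.085]
bar_coarse_hinge wrist 0.95 [ 0.522 -0.24   0.06 ]
bar_fine_hinge wrist 0.78 [ 0.533 -0.38   0.065]
[ 0.4564146  -0.23539306  0.47418005] [[ 1.   -0.07 -0.02]
 [-0.07 -0.95 -0.3 ]
 [-0.    0.3  -0.95]]
3.35 [ 0.45123508 -0.31173705  0.34530043] [[ 0.069  0.998 -0.   ]
 [ 0.998 -0.069 -0.   ]
 [-0.    -0.    -1.   ]] [-0.82  0.04  1.53 -0.    1.57 -0.76]
```

View pics/w1.png

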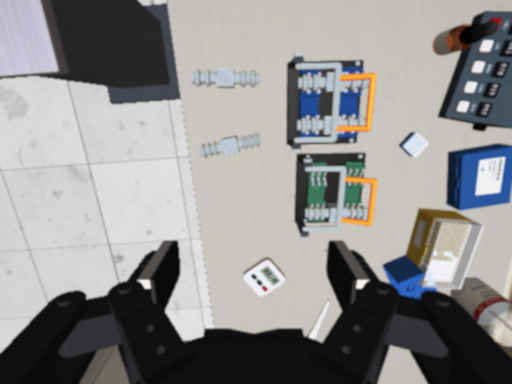

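Blue gauge at (330,100), green at (335,190): the green's upper pocket is empty and the lower one is filled. I'll crop to verify the blue one and the pitches.

```bash
python3 -c "
import cv2
a=cv2.imread('pics/w1.png')[45:245,180:390];cv2.imwrite('pics/c1.png',cv2.resize(a,(630,600),interpolation=cv2.INTER_CUBIC))"
```

```text
(no output)
```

View pics/c1.png

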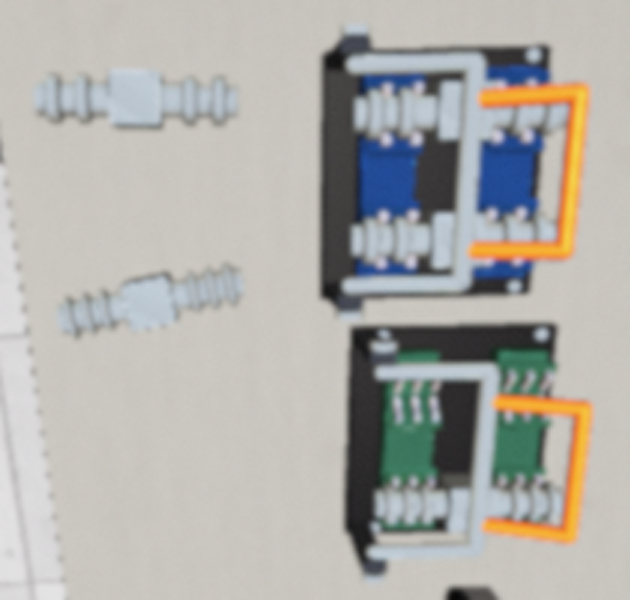

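Blue gauge is full (studs at crop rows 110 and 240). Green's upper pocket is empty (row 400). The coarse spare is on top (row 100), the fine spare below (row 300). First the blue handle.

Call:
move_arm --commands "0 0 0 8 16.1 18 3; 0 0 0 8 16.1 18 3; 0 0 0 8 16.1 18 3; 0 0 0 8 16.1 18 3; 0 0 0 8 16.1 18 3; 0 0 0 8 16.1 20 3; 0 0 0 8 16.1 20 3; 0 0 0 8 16.1 23 3; 0 0 0 8 16.1 25 3; 0 0 0 8 16.1 26.8 3; 0 0 0 8 16.1 26.8 3; 0 0 0 8 16.1 26.8 3" --newtons 25

```text
time_s: 4.55
ee_pos: [0.6177, -0.2436, 0.0785]
orientation: [0.001, 0.731, 0.682, 0.0]
ft_force: [0.3, 0.5, -0.3]
width: 0.0303
grip_force: 0.0
```

```bash
python3 - <<'E'
from h import *
s=snap('wrist','w2.png');t=snap('side');u=snap('scene')
H=['bar_coarse_handle']
spots(s,'wrist',H);spots(t,'side',H);spots(u,'scene',H)
a=cv2.imread('pics/w2.png')
cv2.imwrite('pics/c2.png',np.hstack([cv2.resize(a,(400,300)),cv2.resize(t['image'][140:300,190:340,::-1],(400,300))]))
E
```

```text
bar_coarse_handle wrist 0.67 [ 0.616 -0.244  0.083]
bar_coarse_handle side 0.89 [ 0.617 -0.242  0.076]
bar_coarse_handle scene 0.68 [ 0.618 -0.246  0.081]
```

View pics/c2.png

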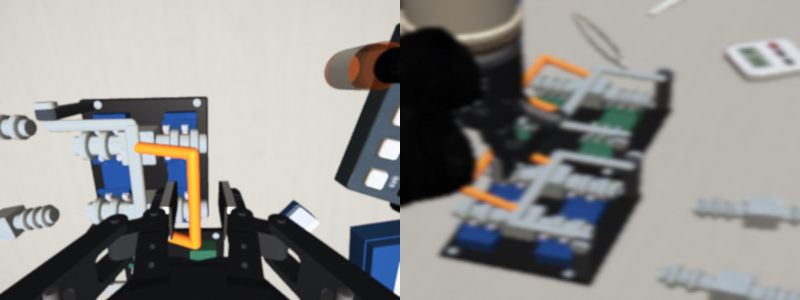

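The rod is between the pads (left half, ~195,200). Grip and swing.

Call:
move_arm --commands "0 0 0 0 0 0 0.4; 0 0 0 0 0 0 0.4; 0 0 0 0 0 0 0.4; 0 0 0 0 -0.55 -1.9 0.4; 0 0 0 0 -1.47 -3.65 0.4; 0 0 0 0 -2.7 -5.15 0.4; 0 0 0 0 -4.2 -6.4 0.4; 0 0 0 0 -5.95 -7.3 0.4; 0 0 0 0 -7.85 -7.9 0.4; 0 0 0 0 -9.8 -8.05 0.4; 0 0 0 0 -11.8 -7.85 0.4; 0 0 0 0 -13 -7.5 0.4"

```text
time_s: 6.05
ee_pos: [0.4882, -0.2364, 0.1553]
orientation: [0.004, 0.731, 0.682, -0.001]
ft_force: [-0.2, -4.9, 5.7]
width: 0.007
grip_force: 25.9
```

```bash
python3 - <<'E'
from h import *
t=snap('side');u=snap('scene');s=snap('wrist')
H=['bar_coarse_handle']
spots(s,'wrist',H);spots(t,'side',H);spots(u,'scene',H)
st=robot.state(); print(st['ee_pos'],st['ft_force'],st['width'],st['grip_force'])
E
```

```text
bar_coarse_handle wrist 0.82 [ 0.491 -0.236  0.157]
bar_coarse_handle side 0.88 [ 0.49  -0.236  0.154]
bar_coarse_handle scene 0.59 [ 0.49  -0.237  0.156]
[ 0.48838049 -0.23643295  0.15515524] [-3.84357775 -3.76897183  9.86622149] 0.006538715773262996 26.345152258872986
```

Call:
move_arm --commands "0 0 0 0 0 0 4; 0 0 0 0 0 0 4; 0 0 0 0 0 -4 4; 0 0 0 0 0 -8 4; 0 0 0 -4 4 -8 3; 0 0 0 -8 8 -8 3; 0 0 0 -11 12 -8 3; 0 0 0 -14.2 15 -6 3; 0 0 0 -14.2 15 -1 3; 0 0 0 -14.2 15 4 3; 0 0 0 -14.2 15 7.6 3; 0 0 0 -14.2 15 7.6 3"

```text
time_s: 7.55
ee_pos: [0.6229, -0.3819, 0.0665]
orientation: [-0.008, 0.731, 0.682, -0.001]
ft_force: [-0.8, 1.0, -1.8]
width: 0.0297
grip_force: 0.0
```

```bash
python3 - <<'E'
from h import *
s=snap('wrist','w3.png');t=snap('side');u=snap('scene')
H=['bar_coarse_handle','bar_fine_handle']
spots(s,'wrist',H);spots(t,'side',H);spots(u,'scene',H)
a=cv2.imread('pics/w3.png')
cv2.imwrite('pics/c3.png',np.hstack([cv2.resize(a,(400,300)),cv2.resize(t['image'][140:300,190:340,::-1],(400,300))]))
st=robot.state(); print(st['ee_pos'],st['ft_force'],st['width'],rot(st['orientation']).as_matrix().round(3))
E
```

```text
bar_coarse_handle side 0.75 [ 0.481 -0.24   0.15 ]
bar_coarse_handle side 0.36 [ 0.412 -0.293  0.008]
bar_fine_handle side 0.82 [ 0.628 -0.388  0.078]
bar_coarse_handle scene 0.52 [ 0.479 -0.237  0.151]
[ 0.62838355 -0.38675007  0.07857461] [ 0.69806707  0.04456255 -0.70215221] 0.02997087869398797 [[ 0.069  0.998  0.002]
 [ 0.998 -0.069 -0.002]
 [-0.002  0.003 -1.   ]]
```

View pics/c3.png

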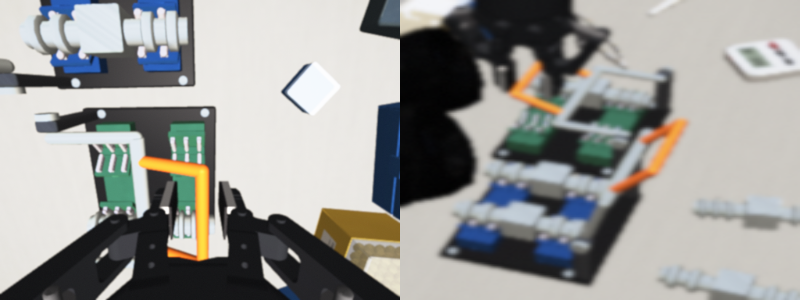

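The blue bar is open and its two studs sit in place. The green rod is between the pads, so I'll swing it the same way.

Call:
move_arm --commands "0 0 0 0 0 0 0.4; 0 0 0 0 0 0 0.4; 0 0 0 0 0 0 0.4; 0 0 0 0 -0.55 -1.9 0.4; 0 0 0 0 -1.47 -3.65 0.4; 0 0 0 0 -2.7 -5.15 0.4; 0 0 0 0 -4.2 -6.4 0.4; 0 0 0 0 -5.95 -7.3 0.4; 0 0 0 0 -7.85 -7.9 0.4; 0 0 0 0 -9.8 -8.05 0.4; 0 0 0 0 -11.8 -7.85 0.4; 0 0 0 0 -13 -7.5 0.4"

```text
time_s: 9.2
ee_pos: [0.4978, -0.3787, 0.1541]
orientation: [0.003, 0.731, 0.682, -0.0]
ft_force: [-0.9, -2.8, 7.2]
width: 0.007
grip_force: 26.0
```

```bash
python3 - <<'E'
from h import *
t=snap('side');u=snap('scene');s=snap('wrist')
H=['bar_fine_handle','spare_fine0_center']
spots(s,'wrist',H);spots(t,'side',H);spots(u,'scene',H)
st=robot.state(); print(st['ee_pos'],st['ft_force'],st['width'],st['grip_force'])
E
```

```text
bar_fine_handle wrist 0.77 [ 0.501 -0.378  0.155]
spare_fine0_center wrist 0.74 [ 0.413 -0.292  0.015]
bar_fine_handle side 0.83 [ 0.501 -0.378  0.152]
bar_fine_handle side 0.27 [ 0.585 -0.353  0.041]
spare_fine0_center side 0.78 [ 0.416 -0.292  0.003]
bar_fine_handle scene 0.64 [ 0.493 -0.383  0.155]
bar_fine_handle scene 0.53 [ 0.517 -0.233  0.062]
spare_fine0_center scene 0.77 [ 0.41  -0.295  0.011]
[ 0.49820953 -0.37872779  0.15403391] [-3.09636251 -1.28103097  8.50540427] 0.007021762037209578 26.243789792060852
```

Call:
move_arm --commands "0 0 0 0 0 0 4; 0 0 0 0 0 0 4; 0 0 0 0 0 -4 4; 0 0 0 0 0 -7 4; 0 0 0.3 2 -2 -7 4; 0 0 0.7 6 -6 -7 6; 0 0 1.1 7.9 -9.1 -6 6; 0 0 1.4 7.9 -9.1 -4 6; 0 0 1.4 7.9 -9.1 -3 6; 0 0 1.4 7.9 -9.1 -3 6; 0 0 1.4 7.9 -9.1 -3 6; 0 0 1.4 7.9 -9.1 -3 6"

```text
time_s: 10.85
ee_pos: [0.4123, -0.2916, 0.1807]
orientation: [-0.001, 0.989, 0.147, -0.0]
ft_force: [0.5, -0.1, 0.9]
width: 0.0599
grip_force: 0.0
```

```bash
cat >> h.py <<'E'
def yaw(s,name,cam,z):
    for d in robot.regions_of(name,cam)[:3]:
        v,u=np.nonzero(d['pixels'])
        if len(u)<20: continue
        P=np.array([plane(s,a,b,z)[:2] for a,b in zip(u,v)]);c=P.mean(0)
        w,V=np.linalg.eigh(np.cov((P-c).T));e=V[:,1]*np.sign(V[0,1])
        pr=(P-c)@e
        print(name,cam,round(d['p'],2),len(u),'c',c.round(4),'yaw',round(np.arctan2(e[1],e[0]),3),'mid',(c+e*(pr.min()+pr.max())/2).round(4),'len',round(np.ptp(pr),3))
E
python3 - <<'E'
from h import *
s=snap('wrist','w4.png');t=snap('side');u=snap('scene')
spots(t,'side',['bar_coarse_handle','bar_fine_handle']);spots(u,'scene',['bar_coarse_handle','bar_fine_handle'])
spots(s,'wrist',['spare_fine0_center','spare_coarse0_center','fine_pocket0','set_fine0_center']); yaw(s,'spare_fine0_center','wrist',.015); yaw(s,'set_fine0_center','wrist',.042)
st=robot.state(); print(st['ee_pos'],rot(st['orientation']).as_matrix().round(3),s['xyz'])
E
```

```text
bar_coarse_handle side 0.66 [ 0.48  -0.236  0.148]
bar_coarse_handle side 0.5 [ 0.454 -0.557 -0.002]
bar_fine_handle side 0.71 [ 0.494 -0.38   0.15 ]
bar_coarse_handle scene 0.66 [ 0.48  -0.238  0.158]
bar_fine_handle scene 0.55 [ 0.487 -0.382  0.152]
bar_fine_handle scene 0.37 [ 0.581 -0.419  0.045]
spare_fine0_center wrist 0.94 [ 0.417 -0.292  0.016]
spare_coarse0_center wrist 0.94 [ 0.415 -0.188  0.012]
fine_pocket0 wrist 0.72 [ 0.583 -0.352  0.042]
set_fine0_center wrist 0.72 1890 c [ 0.4219 -0.2916] yaw 0.14 mid [ 0.4197 -0.2919] len 0.099
set_fine0_center wrist 0.64 3322 c [ 0.5821 -0.416 ] yaw -0.099 mid [ 0.5806 -0.4159] len 0.089
set_fine0_center wrist 0.57 5640 c [ 0.5136 -0.4351] yaw 1.373 mid [ 0.5146 -0.4301] len 0.198
[ 0.41249962 -0.29201125  0.18129766] [[ 0.955  0.298  0.   ]
 [ 0.298 -0.955 -0.   ]
 [-0.     0.    -1.   ]] [ 0.48653055 -0.26887867  0.31012504]
```

View pics/w4.png

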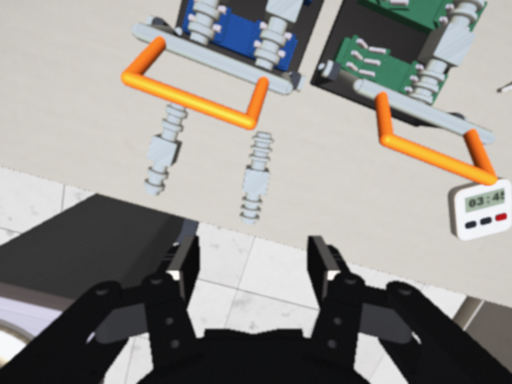

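Both bars rest open at the stop. The fine spare is at image (255,180), yaw about 0.145, and the coarse spare is at (165,150). Descend and grip the fine spare.

Call:
move_arm --commands "0 0 0.157 0.3 0.1 4 6; 0 0 0.157 0.3 0.1 8 6; 0 0 0.157 0.3 0.1 11.5 6; 0 0 0.157 0.3 0.1 14 6; 0 0 0.157 0.3 0.1 15.6 6; 0 0 0.157 0.3 0.1 16.4 6; 0 0 0.157 0.3 0.1 16.4 6; 0 0 0.157 0.3 0.1 16.4 2; 0 0 0.157 0.3 0.1 16.4 2; 0 0 0.157 0.3 0.1 16.4 2; 0 0 0.157 0.3 0.1 16.4 2; 0 0 0.157 0.3 0.1 16.4 2" --newtons 60

```text
time_s: 12.7
ee_pos: [0.4166, -0.2931, 0.0188]
orientation: [0.001, 0.997, 0.072, 0.001]
ft_force: [-0.5, 0.4, 6.4]
width: 0.025
grip_force: 59.8
```

```bash
python3 - <<'E'
from h import *
s=snap('wrist','w5.png')
spots(s,'wrist',['spare_fine0_center'])
for n in ['spare_fine0_center','set_fine0_center']: yaw(s,n,'wrist',.013)
st=robot.state(); print(st['time_s'],st['ee_pos'],st['width'],st['grip_force'],rot(st['orientation']).as_matrix().round(3),st['joints'])
E
```

```text
spare_fine0_center wrist 0.82 [ 0.413 -0.292  0.014]
spare_fine0_center wrist 0.9 6940 c [ 0.417 -0.293] yaw 0.143 mid [ 0.4139 -0.2934] len 0.105
12.9 [ 0.41659952 -0.29307902  0.01878136] 0.02496308800971079 59.794803857803345 [[ 0.99   0.144  0.002]
 [ 0.144 -0.99  -0.002]
 [ 0.002  0.002 -1.   ]] [-8.50727943e-01  2.99579187e-01  1.93229558e+00  7.07472030e-05
  9.06886224e-01  5.75230302e-01]
```

View pics/w5.png

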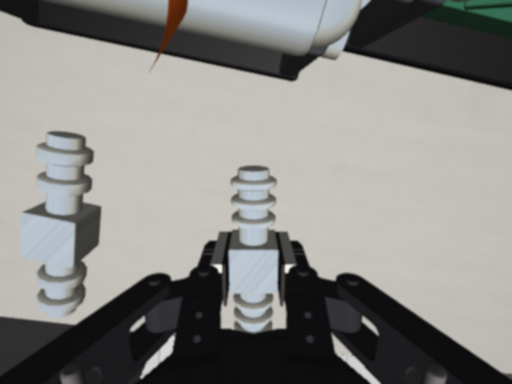

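```bash
python3 - <<'E'
from h import *
s=snap('wrist');st=robot.state();Rm=rot(st['orientation']);p=np.array(st['ee_pos'])
X=Rm.apply([1,0,0]);X[2]=0
for d in(-.006,-.003,0,.003):
    c=np.array([p[0],p[1],.013])+X*d
    f=lambda a,z:round(pix(s,c+X*a+np.array([0,0,z]))[1],1)
    print(d,'end top/bot',f(.052,.008),f(.052,-.008),'collar top front/back',f(.013,.013),f(.013,-.013),f(-.013,.013))
im=s['image'];g=cv2.cvtColor(im,cv2.COLOR_RGB2GRAY)
print(g[155:315,254].tolist())
# x-range of collar
print(g[270,215:300].tolist())
E
```

```text
-0.006 end top/bot 175.7 168.5 collar top front/back 253.5 231.1 296.9
-0.003 end top/bot 169.5 163.0 collar top front/back 248.2 226.5 292.2
0 end top/bot 163.3 157.3 collar top front/back 242.8 221.8 287.3
0.003 end top/bot 157.0 151.6 collar top front/back 237.3 217.1 282.4
[195, 195, 195, 195, 194, 195, 194, 194, 193, 180, 140, 93, 74, 76, 78, 94, 133, 172, 192, 195, 195, 196, 195, 195, 188, 167, 140, 132, 140, 160, 183, 198, 201, 200, 192, 181, 179, 187, 194, 196, 195, 195, 196, 195, 186, 160, 134, 129, 139, 157, 180, 194, 200, 199, 196, 194, 194, 195, 194, 195, 196, 196, 195, 186, 157, 129, 126, 137, 153, 175, 193, 199, 200, 198, 196, 196, 196, 197, 196, 196, 196, 196, 195, 197, 196, 197, 195, 197, 195, 186, 153, 109, 84, 89, 126, 168, 191, 195, 196, 196, 197, 196, 196, 198, 198, 198, 197, 195, 194, 192, 192, 190, 191, 192, 194, 196, 196, 196, 195, 193, 192, 191, 190, 191, 192, 193, 193, 193, 194, 192, 192, 190, 190, 189, 190, 190, 194, 196, 196, 195, 196, 196, 196, 196, 197, 196, 190, 166, 136, 121, 126, 134, 144, 161, 183, 197, 198, 197, 196, 197]
[13, 31, 95, 179, 233, 239, 210, 139, 80, 60, 44, 25, 29, 81, 148, 188, 199, 198, 196, 196, 196, 198, 197, 196, 196, 196, 196, 195, 196, 195, 197, 198, 197, 195, 193, 191, 190, 191, 193, 196, 195, 194, 193, 192, 191, 192, 191, 192, 193, 194, 192, 192, 190, 189, 190, 189, 192, 196, 197, 199, 198, 187, 147, 81, 27, 22, 45, 61, 81, 138, 209, 238, 234, 183, 98, 31, 14, 13, 12, 15, 13, 15, 16, 18, 15]
```

Stud held at about −4 mm along tool x. Carry it to above the empty green pocket.

Call:
move_arm --commands "0 0 0 0 0 -4 2; 0 0 0 0 0 -8 2; 0 0 0 0 0 -12 2; 0 0 0 0 0 -16 2; 0 0 0 0 0 -20 2; 0 0 0.1 4 2.1 -23 2; 0 0 0.2085 8 4.2 -23 2; 0 0 0.2085 12 6.3 -23 2; 0 0 0.2085 16.1 8.5 -23 2; 0 0 0.2085 16.1 8.5 -20 2; 0 0 0.2085 16.1 8.5 -16 2; 0 0 0.2085 16.1 8.5 -16 2" --newtons 80

```text
time_s: 14.15
ee_pos: [0.5839, -0.3499, 0.1692]
orientation: [-0.005, 0.999, -0.032, -0.006]
ft_force: [-1.3, 0.2, -3.3]
width: 0.0245
grip_force: 79.0
```

Call:
move_arm --commands "0 0 0 0 0 3 2; 0 0 0 0 0 6 2; 0 0 0 0 0 7.8 2; 0 0 0 0 0 7.8 2; 0 0 0 0 0 7.8 2"

```text
time_s: 14.65
ee_pos: [0.5877, -0.3534, 0.1009]
orientation: [0.0, 0.999, -0.032, 0.001]
ft_force: [1.1, 0.3, -1.2]
width: 0.0249
grip_force: 79.2
```

```bash
python3 - <<'E'
from h import *
s=snap('wrist','w6.png')
spots(s,'wrist',['spare_fine0_center','fine_pocket0','bar_fine_hinge'])
t=snap('side');u=snap('scene')
spots(t,'side',['spare_fine0_center','fine_pocket0','bar_fine_hinge']);spots(u,'scene',['spare_fine0_center','fine_pocket0'])
st=robot.state(); print(st['time_s'],st['ee_pos'],st['width'],st['grip_force'],rot(st['orientation']).as_matrix().round(3))
p=np.array(st['ee_pos']);X=rot(st['orientation']).apply([1,0,0]);
for n in ['spare_fine0_center','set_fine0_center']: yaw(s,n,'wrist',p[2]-.005)
for d in(-.007,-.005,-.003,0):
    c=np.array([p[0],p[1],p[2]-.0058])+X*d
    f=lambda a,z:round(pix(s,c+X*a+np.array([0,0,z]))[1],1)
    print(d,'end top/bot',f(.052,.008),f(.052,-.008),'collar top front/back',f(.013,.013),f(.013,-.013),f(-.013,.013))
cv2.imwrite('pics/c6.png',cv2.resize(s['image'][60:345,90:470,::-1],(800,600),interpolation=cv2.INTER_CUBIC))
E
```

```text
spare_fine0_center wrist 0.61 [ 0.586 -0.352  0.094]
spare_fine0_center side 0.76 [ 0.585 -0.351  0.09 ]
spare_fine0_center side 0.61 [ 0.569 -0.271  0.044]
fine_pocket0 side 0.74 [ 0.587 -0.35   0.043]
fine_pocket0 side 0.7 [ 0.584 -0.417  0.04 ]
fine_pocket0 side 0.5 [ 0.457 -0.557 -0.002]
bar_fine_hinge side 0.89 [ 0.531 -0.383  0.063]
spare_fine0_center scene 0.47 [ 0.587 -0.354  0.091]
fine_pocket0 scene 0.73 [ 0.583 -0.416  0.043]
fine_pocket0 scene 0.71 [ 0.587 -0.354  0.045]
15.2 [ 0.5872631  -0.35296554  0.09938598] 0.02443689833497108 79.15688395500183 [[ 0.998 -0.064  0.   ]
 [-0.064 -0.998 -0.   ]
 [ 0.     0.    -1.   ]]
spare_fine0_center wrist 0.57 6916 c [ 0.5878 -0.3533] yaw -0.065 mid [ 0.5845 -0.353 ] len 0.105
set_fine0_center wrist 0.61 4261 c [ 0.6075 -0.3999] yaw -0.049 mid [ 0.6052 -0.3998] len 0.076
set_fine0_center wrist 0.54 1024 c [ 0.5292 -0.2222] yaw 1.509 mid [ 0.5281 -0.2401] len 0.115
-0.007 end top/bot 177.7 170.4 collar top front/back 254.4 232.1 297.2
-0.005 end top/bot 173.7 166.7 collar top front/back 250.9 229.1 294.1
-0.003 end top/bot 169.6 163.1 collar top front/back 247.4 226.0 290.9
0 end top/bot 163.5 157.5 collar top front/back 242.0 221.3 286.1
```

View pics/c6.png

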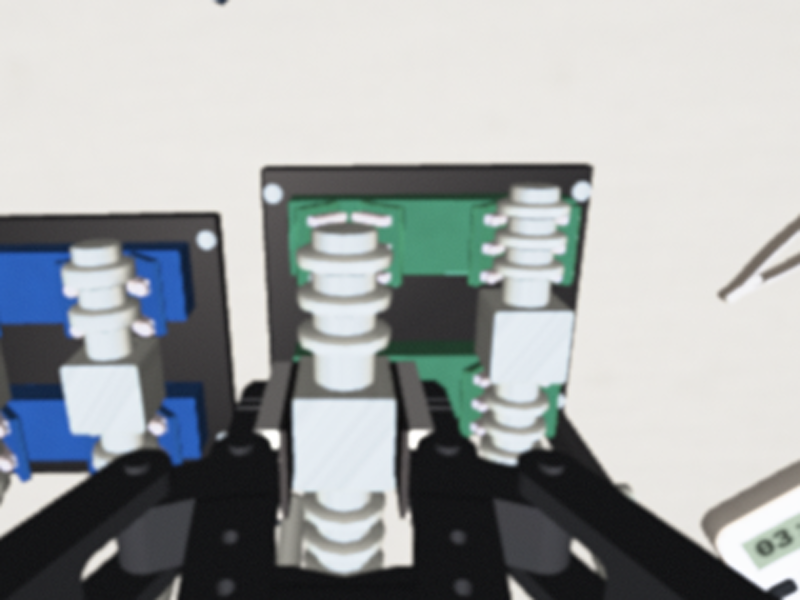

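The held stud (crop ~345,300) is above the empty pocket, with the seated neighbour at (525,300). I'll work out the pocket position from that neighbour.

```bash
python3 - <<'E'
from h import *
s=snap('wrist');k=800/380
st=robot.state();X=rot(st['orientation']).apply([1,0,0]);Y=np.array([-X[1],X[0],0]);p=np.array(st['ee_pos'])
P=lambda u,v,z:plane(s,u/k+90,v/k+60,z)
rel=lambda q:(round(((q-p)@X)*1e3,1),round(((q-p)@Y)*1e3,1))
print('held: end bot',rel(P(345,224,p[2]-.0138)),'end top',rel(P(345,240,p[2]+.0022)),'collar',rel(P(343,394,p[2]+.0072)))
print('seated: end bot',rel(P(535,185,.034)),'end top',rel(P(537,203,.050)),'collar tf',rel(P(526,308,.055)), 'L/R', rel(P(480,310,.055)),rel(P(573,308,.055)))
print('tooth mid',rel(P(351,219,.046)),rel(P(351,219,.054)))
print('plate corners',rel(P(262,168,.008)),rel(P(592,165,.008)))
g=cv2.cvtColor(s['image'],cv2.COLOR_RGB2GRAY)
print('col345',g[140:215,345].tolist())
print('held col254',g[158:180,254].tolist(), g[236:256,254].tolist())
E
```

```text
held: end bot (np.float64(47.0), np.float64(-0.0)) end top (np.float64(46.7), np.float64(0.0)) collar (np.float64(10.5), np.float64(0.5))
seated: end bot (np.float64(49.5), np.float64(-64.0)) end top (np.float64(46.2), np.float64(-59.9)) collar tf (np.float64(13.1), np.float64(-58.2)) L/R (np.float64(12.5), np.float64(-43.5)) (np.float64(13.2), np.float64(-73.2))
tooth mid (np.float64(40.2), np.float64(-2.0)) (np.float64(41.9), np.float64(-1.9))
plate corners (np.float64(52.0), np.float64(31.2)) (np.float64(53.3), np.float64(-93.4))
col345 [51, 57, 58, 57, 58, 63, 79, 96, 135, 192, 227, 234, 235, 234, 233, 220, 189, 178, 203, 230, 237, 235, 226, 211, 218, 231, 233, 233, 233, 232, 220, 189, 174, 196, 227, 237, 236, 227, 213, 220, 230, 233, 233, 233, 228, 205, 177, 181, 208, 231, 236, 234, 227, 228, 232, 234, 233, 234, 233, 234, 234, 234, 234, 234, 230, 203, 157, 151, 202, 230, 235, 234, 234, 234, 234]
held col254 [126, 131, 161, 208, 233, 231, 194, 138, 103, 98, 100, 104, 126, 177, 218, 232, 234, 233, 233, 234, 233, 229] [234, 234, 234, 234, 234, 235, 235, 235, 227, 188, 134, 109, 120, 171, 216, 232, 234, 234, 234, 234]
```

```bash
python3 - <<'E'
from h import *
s=snap('wrist');st=robot.state();X=rot(st['orientation']).apply([1,0,0]);p=np.array(st['ee_pos'])
g=cv2.cvtColor(s['image'],cv2.COLOR_RGB2GRAY).astype(int)
print([ (i+170,v) for i,v in enumerate(g[170:235,254].tolist()) if v<205])
hz=p[2]-.0058;sz=.042
f=lambda u,v,z:((plane(s,u,v,z)-p)@X)*1e3
for dz in(-.008,):print('end',f(254,164.3,hz+dz),f(344,148.3,sz+dz))
print('collar',f(254,249.2,hz+.013),f(344,208,sz+.013))
for a in (157,172,186.5): print('s ridge',f(344,a,sz+.012),f(344,a,sz+.008))
for a in (182,202,220.5): print('h ridge',f(254,a,hz+.012),f(254,a,hz+.008))
E
```

```text
[(170, 125), (171, 177), (180, 204), (181, 174), (182, 168), (183, 180), (184, 203), (200, 200), (201, 170), (202, 165), (203, 180), (204, 200), (219, 195), (220, 164), (221, 163), (222, 176), (223, 194)]
end 48.15018646232902 49.171748908391024
collar 9.318360169011784 11.947819025870677
s ridge 46.51170488170509 45.802056140458724
s ridge 36.651369998775884 35.7158757276666
s ridge 26.797878468813213 25.636695411064668
h ridge 43.87597661387125 42.784510459574136
h ridge 33.99988902720958 32.58778575219632
h ridge 24.44553548715172 22.72324051097077
```

Call:
move_arm --commands "0 0 -0.01 0.2 0 1.5 2; 0 0 -0.01 0.2 0 3 2; 0 0 -0.01 0.2 0 4 2; 0 0 -0.01 0.2 0 4.4 2; 0 0 -0.01 0.2 0 4.7 2; 0 0 -0.01 0.2 0 4.85 2; 0 0 -0.01 0.2 0 5 2; 0 0 -0.01 0.2 0 5 2; 0 0 -0.01 0.2 0 5 2; 0 0 -0.01 0.2 0 5 2"

```text
time_s: 16.4
ee_pos: [0.5896, -0.3535, 0.0499]
orientation: [0.0, 1.0, -0.027, 0.0]
ft_force: [-0.4, -2.3, -0.5]
width: 0.0244
grip_force: 79.3
```

```bash
python3 - <<'E'
from h import *
s=snap('wrist','w7.png');t=snap('side');u=snap('scene')
st=robot.state(); print(st['time_s'],st['ee_pos'],st['width'],st['ft_force'],st['wrist_torque'])
cv2.imwrite('pics/c7.png',cv2.resize(s['image'][60:345,90:470,::-1],(800,600),interpolation=cv2.INTER_CUBIC))
E
```

```text
16.55 [ 0.58958591 -0.3535184   0.04986735] 0.024616103349962292 [ 0.4974768  -1.41156332  0.6795731 ] [-0.24695268 -0.06483346 -0.03615412]
```

View pics/c7.png

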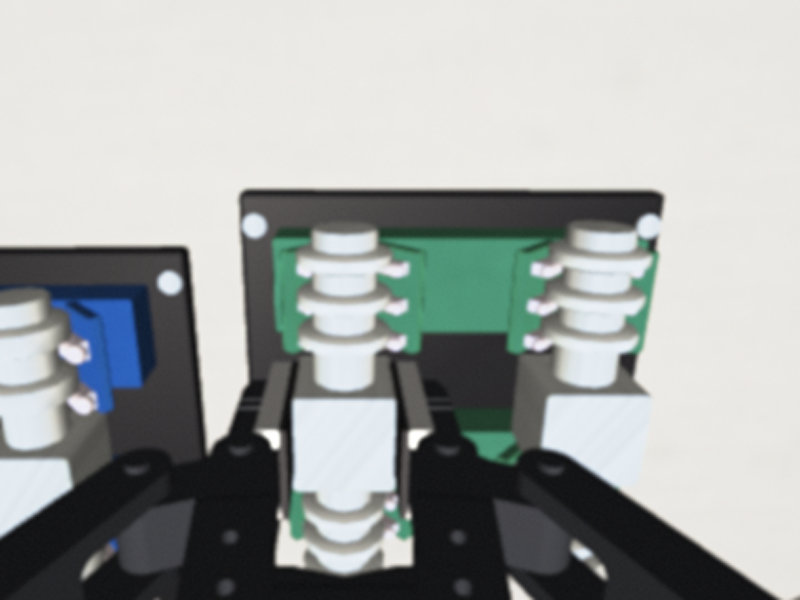

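Held ridges (rows 262, 303, 340) interleave with the teeth (270, 307, 342) just like the neighbour, and the force is tiny. Lower the last bit and release.

Call:
move_arm --commands "0 0 0 0 0 0.1 2; 0 0 0 0 0 0.2 2; 0 0 0 0 0 0.2 2; 0 0 0 0 0 0.2 2.6; 0 0 0 0 0 0.2 3; 0 0 0 0 0 0.2 3.8; 0 0 0 0 0 0.2 3.8; 0 0 0 0 0 -2 3.8; 0 0 0 0 0 -5 3.8; 0 0 0 0 0 -8 3.8; 0 0 0 0 0 -8 3.8; 0 0 0 0 0 -8 3.8" --newtons 40

```text
time_s: 17.75
ee_pos: [0.5894, -0.3529, 0.1295]
orientation: [0.0, 1.0, -0.027, 0.0]
ft_force: [-0.2, 0.1, -0.5]
width: 0.0385
grip_force: 0.0
```

```bash
python3 - <<'E'
from h import *
s=snap('wrist','w8.png');t=snap('side');u=snap('scene')
H=['spare_fine0_center','set_fine0_center','bar_fine_handle','spare_coarse0_center']
spots(s,'wrist',H);spots(t,'side',H);spots(u,'scene',H)
st=robot.state(); print(st['time_s'],st['ee_pos'],st['width'],st['ft_force'],rot(st['orientation']).as_matrix().round(3))
cv2.imwrite('pics/c8.png',np.hstack([cv2.resize(s['image'][:,:,::-1],(400,600),interpolation=cv2.INTER_CUBIC),cv2.resize(t['image'][140:300,200:330,::-1],(400,600),interpolation=cv2.INTER_CUBIC)]))
E
```

```text
spare_fine0_center wrist 0.75 [ 0.588 -0.357  0.043]
set_fine0_center wrist 0.65 [ 0.581 -0.415  0.039]
spare_fine0_center side 0.96 [ 0.586 -0.354  0.035]
set_fine0_center side 0.53 [ 0.582 -0.414  0.041]
bar_fine_handle side 0.96 [ 0.494 -0.378  0.149]
spare_coarse0_center side 0.89 [ 0.416 -0.187  0.012]
spare_fine0_center scene 0.58 [ 0.585 -0.353  0.042]
set_fine0_center scene 0.54 [ 0.581 -0.412  0.04 ]
bar_fine_handle scene 0.54 [ 0.484 -0.381  0.153]
spare_coarse0_center scene 0.72 [ 0.413 -0.191  0.014]
spare_coarse0_center scene 0.68 [ 0.579 -0.21   0.04 ]
18.5 [ 0.58926115 -0.35311246  0.12932671] 0.0379383443960159 [0.37998032 0.21512953 1.25049341] [[ 0.999 -0.054  0.   ]
 [-0.054 -0.999 -0.   ]
 [ 0.     0.    -1.   ]]
```

View pics/c8.png

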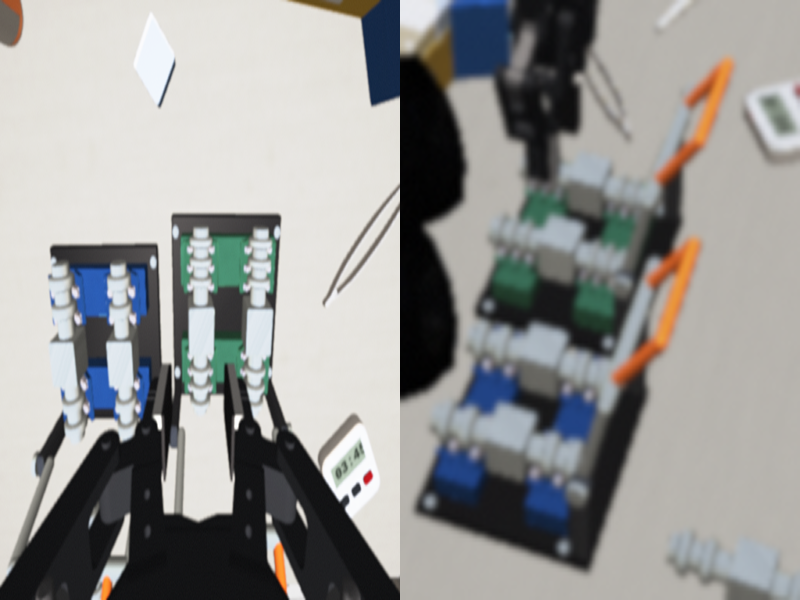

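The new stud matches its neighbour's end row (228) and collar row (303), so it is seated. Now the green handle.

Call:
move_arm --commands "0 0 -0.14 0 0 -5 4; 0 0 -0.28 0 0 -9 4; 0 0 -0.42 -2 0.6 -9 4; 0 0 -0.56 -4 1.2 -9 4; 0 0 -0.7 -6 1.9 -9 4; 0 0 -0.84 -8 2.5 -9 4; 0 0 -0.98 -9.7 3.1 -9 4; 0 0 -1.12 -9.7 3.1 -9 4; 0 0 -1.26 -9.7 3.1 -9 4; 0 0 -1.4 -9.7 3.1 -9 4; 0 0 -1.54 -9.7 3.1 -9 4; 0 0 -1.571 -9.7 3.1 -9 4" --newtons 25

```text
time_s: 19.7
ee_pos: [0.4907, -0.3789, 0.2195]
orientation: [0.0, 0.725, 0.689, 0.0]
ft_force: [0.5, -1.2, -0.2]
width: 0.0399
grip_force: 0.0
```

```bash
python3 - <<'E'
from h import *
s=snap('wrist','w9.png');t=snap('side');u=snap('scene')
H=['bar_fine_handle','bar_coarse_handle']
spots(s,'wrist',H);spots(t,'side',H);spots(u,'scene',H)
st=robot.state(); print(st['time_s'],st['ee_pos'],st['width'],rot(st['orientation']).as_matrix().round(3))
E
```

```text
bar_fine_handle wrist 0.91 [ 0.492 -0.378  0.153]
bar_fine_handle wrist 0.63 [ 0.587 -0.358  0.042]
bar_fine_handle side 0.76 [ 0.492 -0.379  0.149]
bar_fine_handle side 0.32 [ 0.454 -0.558 -0.001]
bar_coarse_handle side 0.86 [ 0.48  -0.238  0.147]
bar_fine_handle scene 0.34 [ 0.72  -0.316 -0.004]
bar_coarse_handle scene 0.54 [ 0.481 -0.238  0.154]
20.15 [ 0.49071348 -0.37883067  0.21930486] 0.04001762711158361 [[ 0.054  0.999 -0.   ]
 [ 0.999 -0.054  0.   ]
 [ 0.    -0.    -1.   ]]
```

Call:
move_arm --commands "0 0 0 0 0.05 3 4; 0 0 0 0 0.05 5.5 4; 0 0 0 0 0.05 6.9 4; 0 0 0 0 0.05 6.9 4; 0 0 0 0 0.05 6.9 2; 0 0 0 0 0.05 6.9 0.4; 0 0 0 0 0.05 6.9 0.4; 0 0 0 0 0.05 6.9 0.4; 0 0 0 0 0.05 6.9 0.4" --newtons 25

```text
time_s: 21.05
ee_pos: [0.4916, -0.3797, 0.152]
orientation: [0.001, 0.726, 0.688, -0.0]
ft_force: [-2.2, -0.5, 5.8]
width: 0.007
grip_force: 24.7
```

Call:
move_arm --commands "0 0 0 0 1.88 -0.6 0.4; 0 0 0 0 3.83 -0.83 0.4; 0 0 0 0 5.8 -0.65 0.4; 0 0 0 0 7.69 -0.1 0.4; 0 0 0 0 9.43 0.83 0.4; 0 0 0 0 10.95 2.08 0.4; 0 0 0 0 12.2 3.6 0.4; 0 0 0 0 13.1 5.35 0.4; 0 0 0 0 13.55 6.75 0.4; 0 0 0 0 13.65 7.2 0.4; 0 0 0 0 13.65 7.2 0.4"

```text
time_s: 22.15
ee_pos: [0.6258, -0.3869, 0.081]
orientation: [-0.002, 0.726, 0.688, -0.002]
ft_force: [-14.0, 2.1, 16.0]
width: 0.0067
grip_force: 26.8
```

```bash
python3 - <<'E'
from h import *
t=snap('side');u=snap('scene')
H=['bar_fine_handle','bar_coarse_handle']
spots(t,'side',H);spots(u,'scene',H)
st=robot.state(); print(st['time_s'],st['ee_pos'],st['width'],st['ft_force'],st['grip_force'])
E
```

```text
bar_fine_handle side 0.74 [ 0.629 -0.387  0.078]
bar_fine_handle side 0.36 [ 0.517 -0.241  0.064]
bar_coarse_handle side 0.76 [ 0.482 -0.235  0.148]
bar_fine_handle scene 0.81 [ 0.623 -0.392  0.081]
bar_fine_handle scene 0.69 [ 0.574 -0.214  0.043]
bar_coarse_handle scene 0.61 [ 0.482 -0.236  0.156]
22.45 [ 0.62580592 -0.38686291  0.08103702] 0.006914199501517975 [-13.25613796   2.83183962  15.36565441] 26.73414945602417
```

Call:
move_arm --commands "0 0 0 0 0 0 3; 0 0 0 0 0 0 3; 0 0 0 0 0 -5 3; 0 0 0 0 0 -10 4; 0 0 0 0 0 -14 4; 0 0 0 3.5 -4 -14 4; 0 0 0 7 -8 -14 4; 0 0 0 10.5 -12 -14 4; 0 0 0 14.2 -15.4 -14 4; 0 0 0 14.2 -15.4 -14 4; 0 0 0 14.2 -15.4 -14 4"

```text
time_s: 23.55
ee_pos: [0.4809, -0.2348, 0.2181]
orientation: [-0.0, 0.725, 0.688, 0.0]
ft_force: [-0.4, -0.3, 0.3]
width: 0.0402
grip_force: 0.0
```

```bash
python3 - <<'E'
from h import *
s=snap('wrist','w10.png');t=snap('side');u=snap('scene')
H=['bar_fine_handle','bar_coarse_handle']
spots(s,'wrist',H);spots(t,'side',H);spots(u,'scene',H)
st=robot.state(); print(st['time_s'],st['ee_pos'],st['width'],rot(st['orientation']).as_matrix().round(3))
E
```

```text
bar_coarse_handle wrist 0.79 [ 0.481 -0.236  0.154]
bar_fine_handle side 0.62 [ 0.631 -0.386  0.077]
bar_coarse_handle side 0.78 [ 0.479 -0.237  0.147]
bar_coarse_handle side 0.17 [ 0.571 -0.209  0.031]
bar_fine_handle scene 0.68 [ 0.625 -0.391  0.078]
bar_coarse_handle scene 0.44 [ 0.482 -0.238  0.155]
bar_coarse_handle scene 0.26 [ 0.624 -0.392  0.083]
24.0 [ 0.48170581 -0.23669348  0.21820319] 0.039845382716331895 [[ 0.054  0.999 -0.   ]
 [ 0.999 -0.054  0.   ]
 [ 0.    -0.    -1.   ]]
```

View pics/w10.png

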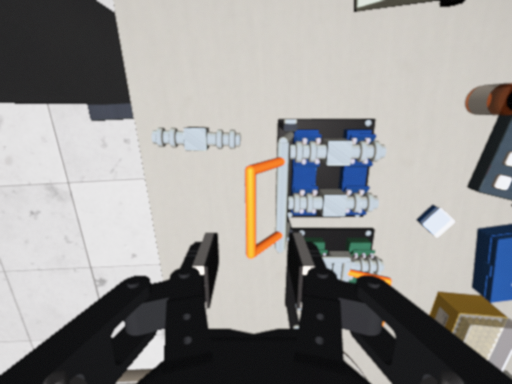

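The blue rod (250,210) lies between the pads, and the green bar is down. Grip and swing shut.

Call:
move_arm --commands "0 0 0 0 0 3 4; 0 0 0 0 0 5.3 4; 0 0 0 0 0 6.7 4; 0 0 0 0 0 6.7 4; 0 0 0 0 0 6.7 2; 0 0 0 0 0 6.7 0.4; 0 0 0 0 0 6.7 0.4; 0 0 0 0 0 6.7 0.4; 0 0 0 0 0 6.7 0.4" --newtons 25

```text
time_s: 24.9
ee_pos: [0.4818, -0.2368, 0.1527]
orientation: [0.001, 0.726, 0.688, -0.0]
ft_force: [-2.2, -0.0, 5.6]
width: 0.0072
grip_force: 24.8
```

Call:
move_arm --commands "0 0 0 0 1.88 -0.6 0.4; 0 0 0 0 3.83 -0.83 0.4; 0 0 0 0 5.8 -0.65 0.4; 0 0 0 0 7.69 -0.1 0.4; 0 0 0 0 9.43 0.83 0.4; 0 0 0 0 10.95 2.08 0.4; 0 0 0 0 12.2 3.6 0.4; 0 0 0 0 13.1 5.35 0.4; 0 0 0 0 13.55 6.75 0.4; 0 0 0 0 13.65 7.2 0.4; 0 0 0 0 13.65 7.2 0.4"

```text
time_s: 26.0
ee_pos: [0.6154, -0.2433, 0.0812]
orientation: [-0.003, 0.726, 0.688, -0.002]
ft_force: [-16.3, 3.4, 17.7]
width: 0.0066
grip_force: 27.5
```

Call:
move_arm --commands "0 0 0 0 0 0 3; 0 0 0 0 0 0 3; 0 0 0 0 0 -5 3; 0 0 0 0 0 -10 4; 0 0 0 0 0 -14 4; 0 0 0 -3 -4 -18 4; 0 0 0 -6 -8 -20 4; 0 0 0 -8 -12 -20 4; 0 0 0 -8 -15 -20 4; 0 0 0 -8 -15 -20 4; 0 0 0 -8 -15 -20 4"

```text
time_s: 27.1
ee_pos: [0.4634, -0.3155, 0.2794]
orientation: [0.001, 0.726, 0.687, 0.0]
ft_force: [0.2, 0.4, 0.5]
width: 0.0401
grip_force: 0.0
```

```bash
python3 - <<'E'
from h import *
s=snap('wrist','w11.png');t=snap('side');u=snap('scene')
H=['bar_fine_handle','bar_coarse_handle','spare_fine0_center','set_fine0_center','set_coarse0_center','spare_coarse0_center']
spots(s,'wrist',H);spots(t,'side',H);spots(u,'scene',H)
st=robot.state(); print(st['time_s'],st['ee_pos'],st['width'],st['ft_force'])
cv2.imwrite('pics/c11.png',np.hstack([cv2.resize(s['image'][:,:,::-1],(500,375)),cv2.resize(t['image'][130:310,190:340,::-1],(300,375))]))
E
```

```text
bar_fine_handle wrist 0.86 [ 0.627 -0.386  0.08 ]
bar_fine_handle wrist 0.52 [ 0.584 -0.352  0.044]
bar_coarse_handle wrist 0.57 [ 0.616 -0.244  0.084]
bar_coarse_handle wrist 0.51 [ 0.418 -0.187  0.013]
spare_fine0_center wrist 0.59 [ 0.587 -0.354  0.044]
set_fine0_center wrist 0.74 [ 0.583 -0.413  0.043]
set_fine0_center wrist 0.71 [ 0.723 -0.314 -0.003]
set_coarse0_center wrist 0.57 [ 0.575 -0.27   0.042]
spare_coarse0_center wrist 0.82 [ 0.415 -0.191  0.013]
bar_fine_handle side 0.81 [ 0.628 -0.386  0.076]
bar_fine_handle side 0.55 [ 0.516 -0.24   0.064]
bar_coarse_handle side 0.76 [ 0.617 -0.244  0.075]
spare_fine0_center side 0.84 [ 0.59  -0.355  0.037]
set_fine0_center side 0.62 [ 0.582 -0.411  0.039]
set_coarse0_center side 0.93 [ 0.568 -0.271  0.045]
spare_coarse0_center side 0.85 [ 0.415 -0.189  0.012]
bar_fine_handle scene 0.66 [ 0.624 -0.39   0.08 ]
bar_fine_handle scene 0.47 [ 0.412 -0.192  0.014]
bar_coarse_handle scene 0.7 [ 0.615 -0.245  0.083]
spare_fine0_center scene 0.7 [ 0.585 -0.356  0.041]
spare_fine0_center scene 0.6 [ 0.581 -0.21   0.039]
spare_fine0_center scene 0.39 [ 0.57  -0.269  0.045]
set_fine0_center scene 0.48 [ 0.583 -0.416  0.041]
28.15 [ 0.46355382 -0.31530877  0.2793241 ] 0.03988473769334448 [ 0.08220437 -0.40483606 -0.02344669]
```

View pics/c11.png

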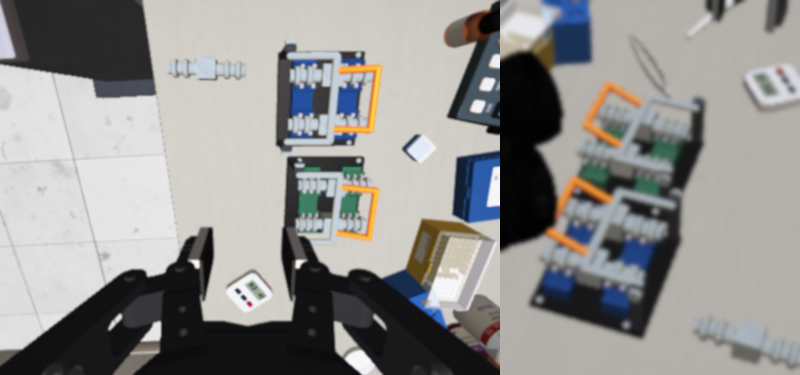

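Both bars are flat, all four pockets are full, and the coarse spare still lies on the worktop. Handing in.

```bash
python3 -c "
from workcell import robot
print(robot.finish_job())"
```

```text
the job is handed in; nothing more can be done
None
```

I handed the job in after about 28 s of robot time; the last pictures show the fine spare in the green gauge's one empty pocket (the blue gauge was already full), both bars down flat and the coarse spare still on the worktop, but the hand-in returned no verdict.

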